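# Pin the slab roller's drive bar through its dust guard

### The arm

A 7-joint arm with a two-finger parallel gripper is mounted at the origin on the work surface. World frame = base frame: x ahead of the robot, y to its left, z up, the work surface at z = 0. Lengths are in m, angles in rad, forces in N, time in s.
With the tool pointing down it reaches from about 0.4 to 0.875 m from the base axis. Payload 19.3 kg.
Tool frame: the origin (TCP) lies at the very end of the fingers, on their centre line; the grasp point (between the pads) lies 19 mm behind it; z points along the fingers, y is the line along which they close (so a half turn about z gives the same grasp; the last joint's range is limited). The gripper opens to 85 mm and grips with 20 to 120 N. Pads are 22 mm wide; open, the fingers measure 114 mm over their backs; the gripper's body (76 mm by 85 mm) begins 54 mm behind the grasp point. The pads swing forward as they close: fully open they stand 13 mm farther back than shut.
Start: joints at [-1.184, 0.521, -0.036, 1.599, 0.021, 1.021, -0.113], TCP at [0.276, 0.561, 0.231] pointing down, gripper open.
Joint ranges: [-2.91, 2.91], [-0.3, 2.13], [-1.5, 1.42], [0.17, 2.43], [-1.26, 4.41], [0.16, 1.93], [-2.52, 2.52]. Speed limits (rad/s): [1.89, 1.89, 2.39, 2.39, 3.01, 3.01, 3.01].

### API

Orientations are given as [roll, pitch, yaw] about the fixed x, y, z axes, in that order (R = Rz(yaw) Ry(pitch) Rx(roll)).
In Python, from workcell import bot gives the robot as it stands.
- The arm moves only by the tool servo_tool, never from a script. Its argument "plan" is a list of rows, each a list of 7 numbers: the finger opening in cm, from 0 to 8.54, then the shift along the tool's x, y, z in cm, then the turn, a rotation vector about the tool's x, y, z in degrees. In form: [[fingers, x, y, z, wx, wy, wz], ...]. A call has 1 to 10 rows; each row is the pose to reach, as a shift and turn from the pose commanded when the call began, along the tool's axes at that moment; what a row does not reach only later rows make up. A row lasts 1/10 s, in which the tool goes at most 50 mm and 8.59 degrees, less where a joint would pass 70% of its speed; a pose out of reach is approached as far as the arm can. A call with a gripper value outside its range is refused whole. The fingers move at their own pace and stop on an object; "force" is the grip in N (left out, the last holds). Time passes only in rows, so rows that repeat a pose let the fingers close. It gives the time, the measured TCP pose, the force, the opening and the grip force at its end, in the units of the state.
- bot.observe(): the state, without advancing time (a new reading comes with each control period).
- bot.grab_frame(name): name is "scene" or "top" or "wrist"; returns a dict with "frame" (480x640x3 uint8, blue, green, red), "mtx" (3x3 intrinsics, pixels), "k1" (the pictures are not rectified: a ray, as slopes to the right and down, at radius r is drawn at 1 + k1 r^2 times it, then the intrinsics apply), "R" (3x3) and "t" (3): a world point X has camera coordinates R X + t; the wrist camera has in their place "T_tool_cam" (4x4, takes a point from camera to tool coordinates, whose origin is the TCP and whose axes are the flange's). Camera axes: x right, y down, z forward; pixel columns grow to the right and rows downward; lengths in m; the calibration is good to about 2 mm. A picture is of the moment at which its call begins: read the wrist's pose just before it. There is no depth.
- bot.job_done(): hands the job in; it is judged then, once.
The state is a dict: "clock": time; "qpos": joint angles; "qd": joint speeds; "joint_efforts": joint torques, N m; "position": TCP position; "tool_rot": TCP orientation; "force": force on the tool from outside, world axes, zero at the start; "moment": the same for the moment, N m; "grip_width": finger opening in m; "finger_force": force on a finger pad.
Only numpy, scipy, OpenCV 4.12 (cv2) and the standard library are available. Lean on these libraries where they do the work, as an engineer would, in place of code of your own. Each camera call takes 0.05 s, during which the arm holds its last target. There are 200 camera calls.

### The job

Lock the slab roller before it is cleaned: take the steel lock rod out of its wooden stand, put it down through the long rubber-lipped slot in the roller's guard, and feel along the hidden drive bar below for its one hole. Push the rod in until its collar sits fully home on the guard, then let go, leaving it upright there; do not shove the cup, jar or tile out of their places.

Things in the scene. Friction and masses are not known exactly. Their poses are not given: they have to be found in the camera images.
- slot (a point): centre of the slot in the flat top of the slab roller's guard, at the height of that top (100 mm above the table). z is up, y runs along the slot, x across it (away from the robot at yaw 0). The slot is 130 mm long (y -65 to 65) and 24 mm wide in 5 mm sheet; two soft black rubber lips close it from view and give no resistance to the rod.
- face (a point): point on the hidden top face of the steel drive bar, 45 mm straight below the slot's centre (axes as slot). The flat bar, 20 mm thick, lies under the whole slot, 35 mm of free space below it. It has ONE through hole, 18 mm along y by 28 mm along x, centred on x = 0, at any y from -40 to 40 mm: different every time, not seen, not reported. The bar resists 60 N along y.
- roller: slab roller, fixed to the table. Near the robot its grey guard box, 90 (x) by 300 (y) mm, 100 mm high, holding the slot; behind it a plywood bed, an aluminium roller, a bearing box and a handwheel; all within 360 mm of the slot is below 116 mm. Origin: on the table straight below slot, axes as there.
- rod_grip (a point): centre of the lock rod's round wooden handle (26 mm diameter, 62 mm long, rod axis = z, up). The tip lies 114 mm below this point, the collar's underside 39 mm below it. The rod starts upright in its stand. With the tip on the bar's face the collar stands 30 mm above the guard; in the hole the rod goes down until the collar lies on the guard.
- rod: the lock rod, 145 mm long, about 220 g: from the bottom a steel shaft of 14 mm diameter and 75 mm length, whose last 10 mm taper to an 8 mm wide flat tip; a steel collar of 40 mm diameter, 8 mm thick; then the wooden handle. Origin: centre of the flat lower tip; z along the rod to the handle.
- rod_tip (a point): centre of the flat lower end of the lock rod, on its axis
- stand: wooden stand, 75 x 75 mm, 80 mm high, fixed to the table, with a vertical hole of 19 mm in its middle; the rod hangs in it by its collar, with about 2 mm of play, the shaft wholly inside. Origin: centre of its underside. It stands to the left or to the right of the machine.
- cup: blue stoneware cup, open, 84 mm across, 85 mm high; a bystander, on the other side of the machine from the stand. Origin: centre of its underside.
- jar: glass jar, 72 mm across, 110 mm high; a bystander. Origin: centre of its underside.
- tile: terracotta tile, 100 x 100 x 9 mm, lying flat; a bystander. Origin: centre of its underside.
Mind the look-alikes: they are no part of the job. Leave any blue, orange or yellow look-alike of the rod alone.

How it is judged:
On the way, in this order (a step that is already met when the one before it is completed fails the run):
1. the rod is lifted out of its stand (height (world z) of rod_tip above 0.085 m), for 0.1 s.
2. the rod's tip is inside the guard, in the slot (y of rod_tip in the frame of slot between -0.07 and 0.07 m and x of rod_tip in the frame of slot between -0.02 and 0.02 m and z of rod_tip in the frame of slot below -0.02 m), for 0.2 s.
At the end, for the whole second after the job is handed in: The lock rod stands in the bar's hole through the slot, its collar on the guard (tip at least 72 mm below the guard's top, of 75 mm), upright within 0.08 rad, at rest and released (y of rod_tip in the frame of slot between -0.07 and 0.07 m and x of rod_tip in the frame of slot between -0.02 and 0.02 m and z of rod_tip in the frame of slot below -0.072 m and angle between rod_tip's own z axis and vertical below 0.08 rad and linear speed of rod below 0.02 m/s and contact force between the fingers and rod below 0.1 N); the robot touches nothing.
It fails at once if the cup is pushed away by more than 40 mm (distance of cup from where it was at the start of the episode above 0.04 m).
It fails at once if the jar is pushed away by more than 40 mm (distance of jar from where it was at the start of the episode above 0.04 m).
It fails at once if the tile is pushed away by more than 40 mm (distance of tile from where it was at the start of the episode above 0.04 m).
It also fails if it takes over 58 s, if anything falls off the work surface, if the arm or the gripper's body presses on something with over 40 N, if the wrist force passes 120 N, or if a joint passes its speed limit or range.

## Working session

There is one attempt and no reset: what is moved stays moved. The work goes in short steps, Python scripts to look and compute and a tool call to move; the robot and the scene stay as the last step left them, time stands still between calls to the robot, and variables do not carry over. Pictures are saved under pics/ and viewed, at most 10 in all, crops included, and the job is handed in when it is done.

Besides the shell and the picture viewer there is one more tool, called after ">>>" as name(argument=value, ...) on one line, values as JSON. servo_tool: Moves the arm, as the interface text tells. Its arguments: {"type":"object","properties":{"plan":{"type":"array","items":{"type":"array","items":{"type":"number"}}},"force":{"type":"number"}},"required":["plan"]}

```bash
ls; mkdir -p pics; python3 - <<'E'
from workcell import bot
import cv2,numpy as np,pickle
s=bot.observe();print(s)
d={}
for n in("scene","top"):
    f=bot.grab_frame(n);d[n]=f;cv2.imwrite(f"pics/{n}0.png",f["frame"])
    print(n,f["mtx"].tolist(),f["k1"],(-f["R"].T@f["t"]).round(3))
pickle.dump(d,open("f0.pkl","wb"))
E
```

```text
pics
{'clock': 0.0, 'qpos': array([-1.18423299,  0.52200641, -0.03629373,  1.59998771,  0.02118864,
        1.02110052, -0.11281962]), 'qd': array([-0.00097966,  0.00084624, -0.0008402 , -0.00071828, -0.00163134,
       -0.00125206,  0.00086204]), 'joint_efforts': array([ 1.24075217e-03, -9.27124000e+01,  1.98057912e+00, -3.69952655e+01,
        1.79942593e-02,  8.13704770e-03,  3.85661610e-05]), 'position': array([0.2755559 , 0.56060951, 0.23073811]), 'tool_rot': array([-3.14047858e+00,  8.66262600e-05,  2.68476427e+00]), 'force': array([-0.08994097, -0.64900041,  0.37085334]), 'moment': array([ 0.01726796, -0.00214183, -0.03607528]), 'finger_force': 0.0, 'grip_width': 0.08585828225539685}
scene [[521.8598278476632, 0.0, 317.148384412052], [0.0, 521.8598278476632, 243.03959100925235], [0.0, 0.0, 1.0]] -0.08332638653006351 [0.995 0.559 1.079]
top [[523.0245624795414, 0.0, 310.0096197688318], [0.0, 523.0245624795414, 241.38038623755412], [0.0, 0.0, 1.0]] -0.006773228298857133 [0.261 0.01  1.379]
```

View pics/scene0.png

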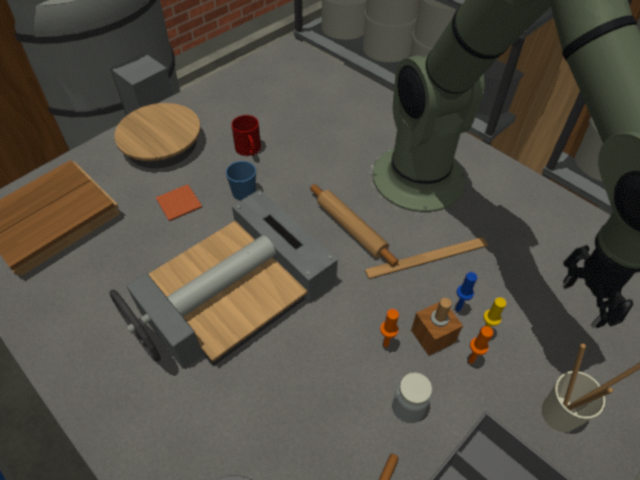

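View pics/top0.png

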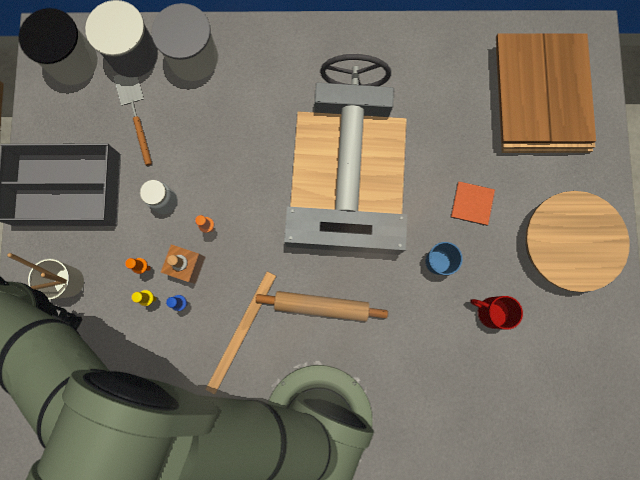

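The scene view shows the stand at about (437,327) with the wooden rod handle at (443,310), and the slot at (283,232). In the top view the handle is at (177,262) and the slot at (346,228). Four coloured look-alikes surround the stand. I'll zoom in on both.

```bash
cat > h.py <<'E'
import numpy as np,cv2,pickle
from scipy.spatial.transform import Rotation as Ro
def pose(f,s=None):
    """camera centre, rotation cam->world"""
    if "R" in f: return -f["R"].T@f["t"],f["R"].T
    Rt=Ro.from_euler("xyz",s["tool_rot"]).as_matrix(); T=np.array(f["T_tool_cam"])
    return Rt@T[:3,3]+s["position"],Rt@T[:3,:3]
def ray(f,uv,s=None):
    C,R=pose(f,s); d=(np.linalg.inv(f["mtx"])@[*uv,1])[:2]; x=d.copy()
    for _ in range(20): x=d/(1+f["k1"]*(x@x))
    v=R@[*x,1]; return C,v/np.linalg.norm(v)
def onz(f,uv,z,s=None):
    C,v=ray(f,uv,s); return C+v*(z-C[2])/v[2]
def tri(rs):
    A=sum(np.eye(3)-np.outer(v,v) for C,v in rs); b=sum((np.eye(3)-np.outer(v,v))@C for C,v in rs)
    X=np.linalg.solve(A,b); return X,[np.linalg.norm(np.cross(X-C,v)) for C,v in rs]
def proj(f,X,s=None):
    C,R=pose(f,s); c=R.T@(X-C); x=c[:2]/c[2]; x=x*(1+f["k1"]*(x@x)); return (f["mtx"]@[*x,1])[:2]
E
python3 - <<'E'
from h import *
d=pickle.load(open("f0.pkl","rb"));S,T=d["scene"],d["top"]
for n,a,b in(("handle",(443,310),(177,262)),("slot",(283,232),(346,228)),):
    print(n,tri([ray(S,a),ray(T,b)]))
def blobs(f,roi):
    x,y,w,h=roi;g=f["frame"][y:y+h,x:x+w].max(2);m=(g<45).astype(np.uint8)
    n,_,st,c=cv2.connectedComponentsWithStats(m)
    for i in range(1,n):
        if st[i,4]>40: 
            cs=cv2.findContours((_==i).astype(np.uint8),0,2)[0][0]
            print(st[i],c[i]+[x,y],cv2.minAreaRect(cs+np.array([x,y])))
blobs(T,(300,212,95,33));print();blobs(S,(245,200,70,65))
a=cv2.resize(S["frame"][290:370,370:500],None,fx=5,fy=5,interpolation=2)[:,:650]
b=cv2.resize(T["frame"][205:285,125:215],None,fx=5,fy=5,interpolation=2)
c=cv2.resize(T["frame"][200:260,280:410],None,fx=5,fy=5,interpolation=2)
im=np.zeros((750,1150,3),np.uint8);im[:400,:650]=a;im[:400,660:660+450]=b;im[410:710,:650]=c
cv2.imwrite("pics/c1.png",cv2.resize(im,(800,522)))
E
```

```text
handle (array([0.38803244, 0.34552874, 0.11111732]), [np.float64(0.001120720116710256), np.float64(0.0011207201167102304)])
slot (array([ 0.47427025, -0.06894799,  0.09477261]), [np.float64(0.0007981018979456989), np.float64(0.0007981018979457616)])
[ 20  10  35  10 222] [333.29279279 226.5       ] ((336.8521728515625, 226.8657684326172), (33.87141418457031, 8.358691215515137), 3.5763344764709473)

[ 20  16  36  32 290] [282.66551724 231.79310345] ((282.4501647949219, 231.55345153808594), (44.00952911376953, 6.725708961486816), 43.02506637573242)
```

View pics/c1.png

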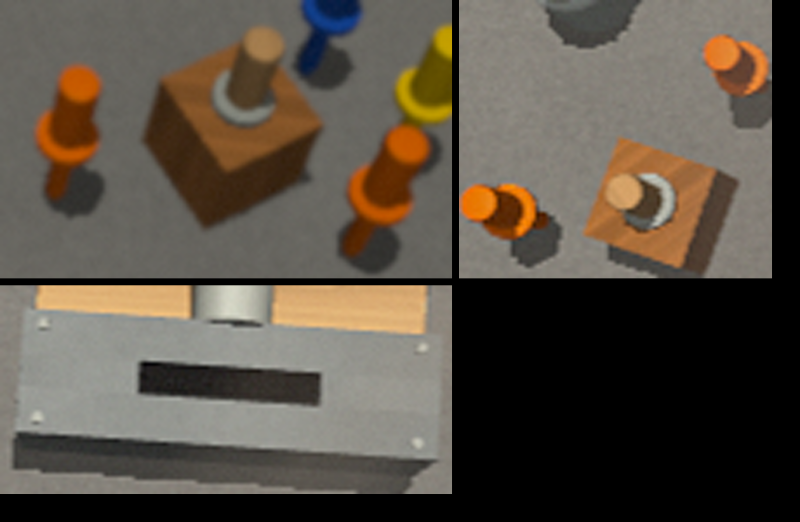

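The crop shows the handle's bright top disc clearly in both views and the full dark slot. The slot spans columns 320–372 in the top view, around row 228.

```bash
python3 - <<'E'
from h import *
d=pickle.load(open("f0.pkl","rb"));S,T=d["scene"],d["top"]
top,_r=tri([ray(S,(445.6,302.9)),ray(T,(172.4,260.2))]);print("handle top",top,_r)
def big(f,roi,th):
    x,y,w,h=roi;g=f["frame"][y:y+h,x:x+w].max(2);m=(g<th).astype(np.uint8)
    n,l,st,c=cv2.connectedComponentsWithStats(m);i=1+st[1:,4].argmax()
    cs=cv2.findContours((l==i).astype(np.uint8),0,2)[0][0]+np.array([x,y])
    r=cv2.minAreaRect(cs);return r,cv2.boxPoints(r),st[i,4]
rs=[]
for f,roi in((T,(310,214,75,28)),(S,(255,208,55,48))):
    r,b,a=big(f,roi,65);print(r,a)
    rs.append(ray(f,r[0])); P=np.array([onz(f,p,.1) for p in b]);print(P.round(4).tolist())
print("slot",tri(rs))
for n,uv in dict(or1=(202,220),or2=(131,264),yel=(139,297),blu=(173,301)).items(): print(n,onz(T,uv,.145).round(3))
hsv=cv2.cvtColor(T["frame"],cv2.COLOR_BGR2HSV)
E
```

```text
handle top [0.38968271 0.34709538 0.14362002] [np.float64(3.0001184552578046e-05), np.float64(3.0001184552459875e-05)]
((345.44921875, 227.4138641357422), (51.42070770263672, 8.986143112182617), 3.1798300743103027) 457
[[0.4678, -0.0036, 0.1], [0.4904, -0.0049, 0.1], [0.483, -0.1322, 0.1], [0.4605, -0.1306, 0.1]]
((282.4335021972656, 231.57125854492188), (45.471641540527344, 8.139081954956055), 43.02506637573242) 363
[[0.4832, -0.1306, 0.1], [0.4602, -0.1355, 0.1], [0.4704, -0.0057, 0.1], [0.4922, -0.0021, 0.1]]
slot (array([ 0.47570643, -0.06801228,  0.09823038]), [np.float64(1.9685484718182793e-05), np.float64(1.968548471810356e-05)])
or1 [0.486 0.279 0.145]
or2 [0.381 0.445 0.145]
yel [0.302 0.423 0.145]
blu [0.293 0.342 0.145]
```

>>> servo_tool(plan=[[6,-2,-1,-4,0,0,0],[6,-5,-3.5,-4,0,0,-5],[6,-9,-6.5,-4,0,0,-10],[6,-13,-9.5,-4,0,0,-15],[6,-17,-12.2,-4,0,0,-20],[6,-19.7,-14.2,-4,0,0,-22.5],[6,-19.7,-14.2,-4,0,0,-22.5],[6,-19.7,-14.2,-4,0,0,-22.5],[6,-19.7,-14.2,-4,0,0,-22.5],[6,-19.7,-14.2,-4,0,0,-22.5]])

```text
clock: 1.1
position: [0.3892, 0.3475, 0.2711]
tool_rot: [-3.142, -0.0, 3.079]
force: [-0.5, -0.4, -0.5]
grip_width: 0.0598
finger_force: 0.0
```

```bash
python3 - <<'E'
from workcell import bot
from h import *
s=bot.observe();f=bot.grab_frame("wrist");print(s["position"],s["tool_rot"],s["qpos"],f["T_tool_cam"])
pickle.dump((f,s),open("w1.pkl","wb"));cv2.imwrite("pics/w1.png",f["frame"])
print(proj(f,np.array([.3897,.3471,.149]),s),proj(f,np.array([.3897,.3471,.088]),s))
E
```

```text
[0.38918317 0.34750108 0.27111145] [-3.14156565e+00 -3.71735974e-04  3.07894978e+00] [-0.7903565   0.31398445 -0.06609014  1.82013444  0.02378256  1.00849068
  0.64224309] [[-7.27216340e-04 -9.62069465e-01 -2.72803620e-01  6.94703021e-02]
 [ 9.99999681e-01 -6.09874134e-04 -5.14930215e-04 -1.02656655e-03]
 [ 3.29022765e-04 -2.72803907e-01  9.62069602e-01 -1.43091216e-01]
 [ 0.00000000e+00  0.00000000e+00  0.00000000e+00  1.00000000e+00]]
[322.0626684  238.88472153] [321.89610749 221.57135251]
```

View pics/w1.png

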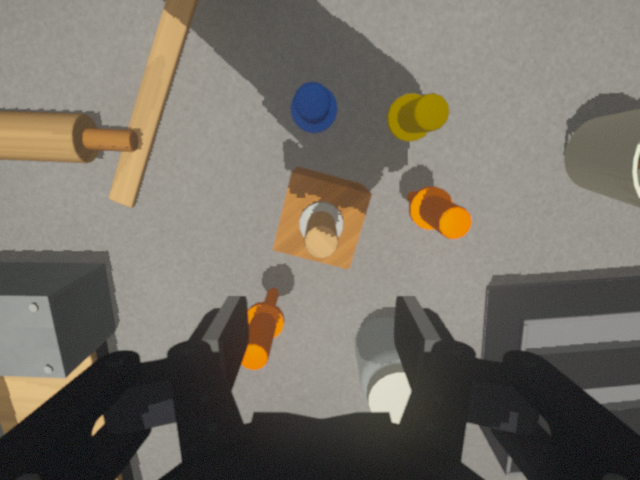

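The wrist view shows the handle's top disc at about (322,241) and the collar centred near (321,221), which matches the prediction. I'll refine with three rays.

```bash
python3 - <<'E'
from h import *
d=pickle.load(open("f0.pkl","rb"));S,T=d["scene"],d["top"];f,s=pickle.load(open("w1.pkl","rb"))
im=f["frame"][205:265,295:350].astype(int)
hsv=cv2.cvtColor(f["frame"],cv2.COLOR_BGR2HSV)[205:265,295:350]
m=(hsv[...,2]>170)&(hsv[...,1]>60)
n,l,st,c=cv2.connectedComponentsWithStats(m.astype(np.uint8));i=1+st[1:,4].argmax()
uv=c[i]+[295,205];print(uv,st[i])
rays=[ray(S,(445.6,302.9)),ray(T,(172.4,260.2)),ray(f,uv,s)]
print(tri(rays),tri(rays[1:]),onz(f,uv,.148,s),onz(f,(321.5,221),.088,s))
E
```

```text
[323.0015213  241.82809331] [   0    0   55   60 1972]
(array([0.39110447, 0.34726244, 0.14590147]), [np.float64(0.0003191356117984648), np.float64(0.0018036981870782345), np.float64(0.001713045243573443)]) (array([0.39065634, 0.34680289, 0.14827549]), [np.float64(0.0017086913837685077), np.float64(0.001708691383768459)]) [0.3922693  0.34764186 0.148     ] [0.3891545  0.34677774 0.088     ]
```

>>> servo_tool(plan=[[6,-0.2,0,3,0,0,0],[6,-0.2,0,6.5,0,0,0],[6,-0.2,0,10,0,0,0],[6,-0.2,0,13,0,0,0],[6,-0.2,0,15.5,0,0,0],[6,-0.2,0,16.9,0,0,0],[6,-0.2,0,16.9,0,0,0],[2,-0.2,0,16.9,0,0,0],[2,-0.2,0,16.9,0,0,0],[2,-0.2,0,16.9,0,0,0]], force=60)

```text
clock: 2.15
position: [0.3922, 0.3471, 0.1034]
tool_rot: [3.14, 0.001, 3.078]
force: [-0.4, 1.6, 4.4]
grip_width: 0.0245
finger_force: 58.5
```

>>> servo_tool(plan=[[2,0,0,0,0,0,0],[2,0,0,0,0,0,0],[2,0,0,0,0,0,0],[2,0,0,0,0,0,0]])

```text
clock: 2.55
position: [0.3922, 0.3471, 0.1034]
tool_rot: [3.14, 0.001, 3.078]
force: [-2.1, -0.1, 7.5]
grip_width: 0.0249
finger_force: 58.5
```

>>> servo_tool(plan=[[2,0,0,-1,0,0,0],[2,0,0,-3,0,0,0],[2,0,0,-6,0,0,0],[2,0,0,-9,0,0,0],[2,0,0,-12,0,0,0],[2,0,0,-14.5,0,0,0],[2,0,0,-16,0,0,0],[2,0,0,-16,0,0,0],[2,0,0,-16,0,0,0]])

```text
clock: 3.45
position: [0.3917, 0.3462, 0.2623]
tool_rot: [3.141, 0.0, 3.077]
force: [-0.0, 0.1, -3.2]
grip_width: 0.0245
finger_force: 59.2
```

```bash
python3 - <<'E'
from workcell import bot
from h import *
s=bot.observe();print(s["position"],s["tool_rot"],s["force"])
d={}
for n in("scene","wrist"):
    f=bot.grab_frame(n);d[n]=f
pickle.dump((d,s),open("l1.pkl","wb"))
u,v=proj(d["scene"],s["position"]-[0,0,.04]).astype(int);print(u,v)
u0,v0=max(0,u-70),max(0,v-80)
a=cv2.resize(d["scene"]["frame"][v0:v0+160,u0:u0+140],None,fx=3.5,fy=3.5);print(u0,v0)
cv2.imwrite("pics/l1.png",a)
E
```

```text
[0.39167142 0.34622044 0.26229518] [3.14147150e+00 1.55899581e-04 3.07744607e+00] [-0.03731712  0.10657317 -3.19794722]
452 282
382 202
```

View pics/l1.png

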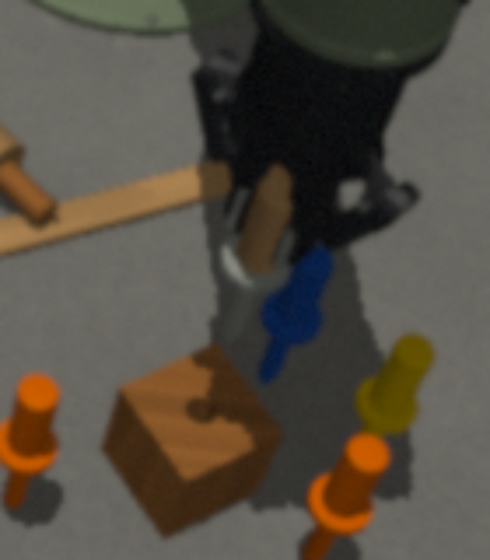

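The rod is held upright, its tip at crop (228,345), clear of the empty stand hole. Moving to the +y end of the slot.

>>> servo_tool(plan=[[2,-0.6,-2,0,0,0,0],[2,-1.8,-6,0,0,0,0],[2,-3.2,-10.5,0,0,0,0],[2,-4.6,-15,0,0,0,0],[2,-6,-19.6,0,0,0,0],[2,-7.4,-24.2,0,0,0,0],[2,-8.8,-28.8,0,0,0,0],[2,-10,-33,0,0,0,0],[2,-10.8,-35.4,0,0,0,0],[2,-11,-36.3,0,0,0,0]])

```text
clock: 4.55
position: [0.4783, -0.0257, 0.2615]
tool_rot: [-3.141, -0.001, 3.074]
force: [0.5, 0.9, -2.5]
grip_width: 0.025
finger_force: 59.4
```

>>> servo_tool(plan=[[2,0,0,0,0,0,0],[2,0,0,2,0,0,0],[2,0,0,4,0,0,0],[2,0,0,5,0,0,0],[2,0,0,5,0,0,0],[2,0,0,5,0,0,0]])

```text
clock: 5.15
position: [0.4785, -0.0223, 0.2127]
tool_rot: [3.141, 0.0, 3.078]
force: [-0.0, -0.8, -2.2]
grip_width: 0.0248
finger_force: 59.4
```

```bash
python3 - <<'E'
from workcell import bot
from h import *
s=bot.observe();print(s["position"],s["tool_rot"],s["force"],s["qpos"])
d={n:bot.grab_frame(n) for n in("scene","wrist")}
pickle.dump((d,s),open("l2.pkl","wb"))
tip=s["position"]-[0,0,.098];S=d["scene"];print(tip,proj(S,tip),proj(d["wrist"],tip,s))
a=cv2.resize(S["frame"][180:300,220:350],None,fx=4,fy=4)
b=cv2.resize(d["wrist"]["frame"],None,fx=.45,fy=.45)
im=np.zeros((480,810,3),np.uint8);im[:,:520]=a;im[:216,521:809]=b;cv2.imwrite("pics/l2.png",im[:,:800])
E
```

```text
[ 0.4785143  -0.02231479  0.21269424] [3.14149947e+00 5.45200028e-05 3.07814235e+00] [-0.04388099 -0.79517213 -2.24423849] [-0.18079422  0.31738255  0.12888474  1.99929558 -0.05459694  0.8280531
  1.48600715]
[ 0.4785143  -0.02231479  0.11469424] [294.3674093  238.28947546] [322.67616452 247.13344801]
```

View pics/l2.png

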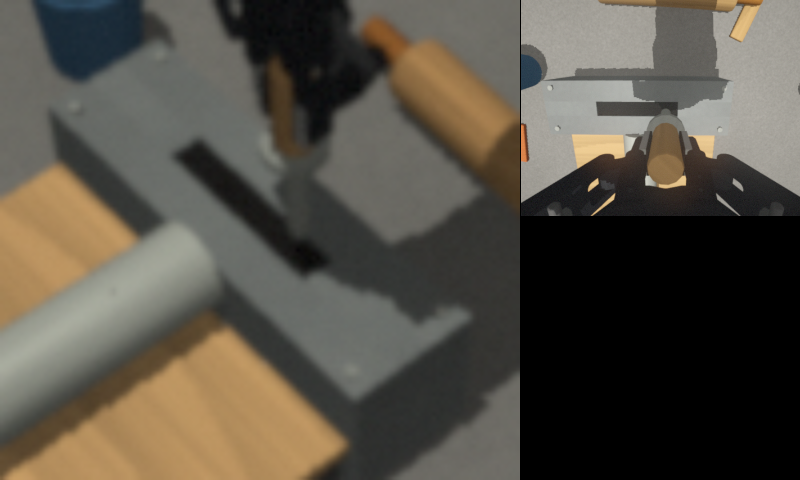

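The tip appears at about (294,239), as predicted, just above the slot's near end. I'll check the slot's line with the wrist camera.

```bash
python3 - <<'E'
from h import *
d,s=pickle.load(open("l2.pkl","rb"));f=d["wrist"];g=f["frame"].max(2)
for c in(185,200,215,230,245,260,275):
    col=g[205:275,c].astype(int);r=np.where(col<45)[0]+205
    a,b=onz(f,(c,r.min()-.5),.1,s),onz(f,(c,r.max()+.5),.1,s);print(c,r.min(),r.max(),a.round(4),b.round(4),((a+b)/2).round(4))
row=g[241,150:360];print(row[:40])
E
```

```text
Traceback (most recent call last):
ValueError: zero-size array to reduction operation minimum which has no identity
```

```bash
python3 - <<'E'
from h import *
d,s=pickle.load(open("l2.pkl","rb"));f=d["wrist"];g=f["frame"].max(2)
print(g[215:265:3,220])
P=[]
for c in range(180,280,10):
    col=cv2.GaussianBlur(g,(5,5),0)[212:268,c].astype(int);th=(col.min()+np.median(np.r_[col[:5],col[-5:]]))/2
    r=np.where(col<th)[0]+212
    a,b=onz(f,(c,r.min()-.5),.1,s),onz(f,(c,r.max()+.5),.1,s);P.append((a+b)/2)
    if c%30==0:print(c,r.min(),r.max(),a.round(4),b.round(4))
P=np.array(P);k=np.polyfit(P[:,1],P[:,0],1);print(k,np.polyval(k,[-.0223,-.068]))
E
```

```text
[177 177 178 170  82  75  71  75  74  77  78  76  76  78 113 179 176]
180 226 257 [ 0.4603 -0.1229  0.1   ] [ 0.4839 -0.1269  0.1   ]
210 226 257 [ 0.4617 -0.1013  0.1   ] [ 0.4853 -0.1048  0.1   ]
240 226 257 [ 0.4631 -0.08    0.1   ] [ 0.4867 -0.0829  0.1   ]
270 212 256 [ 0.4545 -0.0577  0.1   ] [ 0.4873 -0.061   0.1   ]
[-0.00443657  0.4727872 ] [0.47288614 0.47308889]
```

>>> servo_tool(plan=[[2,0,0,2,0,0,0],[2,0,0,4,0,0,0],[2,0,0,5.2,0,0,0],[2,0,0,5.2,0,0,0],[2,0,0,5.2,0,0,0],[2,0,0,5.2,0,0,0]])

```text
clock: 5.85
position: [0.4789, -0.0229, 0.1612]
tool_rot: [3.141, 0.001, 3.077]
force: [-0.8, 0.4, -2.0]
grip_width: 0.0246
finger_force: 59.4
```

>>> servo_tool(plan=[[2,0,0,0.3,0,0,0],[2,0,0,0.6,0,0,0],[2,0,0,0.7,0,0,0],[2,0,0,0.8,0,0,0],[2,0,0,0.8,0,0,0]])

```text
clock: 6.35
position: [0.479, -0.0229, 0.1531]
tool_rot: [3.141, 0.001, 3.077]
force: [-2.9, 0.8, 15.9]
grip_width: 0.0248
finger_force: 61.7
```

>>> servo_tool(plan=[[2,0,-0.2,0,0,0,0],[2,0,-0.4,0,0,0,0]])

```text
clock: 6.55
position: [0.479, -0.0255, 0.1531]
tool_rot: [3.14, 0.002, 3.078]
force: [-1.4, 9.9, 14.2]
grip_width: 0.0247
finger_force: 62.0
```

>>> servo_tool(plan=[[2,0,-0.2,0,0,0,0],[2,0,-0.4,0,0,0,0]])

```text
clock: 6.75
position: [0.4789, -0.0294, 0.1531]
tool_rot: [3.14, 0.002, 3.078]
force: [0.6, 9.7, 13.3]
grip_width: 0.0245
finger_force: 62.0
```

>>> servo_tool(plan=[[2,0,-0.2,0,0,0,0],[2,0,-0.4,0,0,0,0]])

```text
clock: 6.95
position: [0.4787, -0.0334, 0.1532]
tool_rot: [3.14, 0.002, 3.078]
force: [-0.1, 9.6, 11.8]
grip_width: 0.0246
finger_force: 62.1
```

>>> servo_tool(plan=[[2,0,-0.2,0,0,0,0],[2,0,-0.4,0,0,0,0]])

```text
clock: 7.15
position: [0.4785, -0.0375, 0.1531]
tool_rot: [3.14, 0.002, 3.078]
force: [-0.1, 9.4, 12.2]
grip_width: 0.025
finger_force: 62.1
```

Sliding friction is steady with no hole yet, so I'll continue.

>>> servo_tool(plan=[[2,0,-0.2,0,0,0,0],[2,0,-0.4,0,0,0,0]])

```text
clock: 7.35
position: [0.4781, -0.0417, 0.153]
tool_rot: [3.14, 0.002, 3.078]
force: [-1.1, 6.4, 8.3]
grip_width: 0.0245
finger_force: 61.3
```

>>> servo_tool(plan=[[2,0,-0.2,0,0,0,0],[2,0,-0.4,0.02,0,0,0]])

```text
clock: 7.55
position: [0.4769, -0.0468, 0.1522]
tool_rot: [3.142, 0.0, 3.078]
force: [-0.4, -0.4, -2.2]
grip_width: 0.025
finger_force: 59.4
```

>>> servo_tool(plan=[[2,0,-0.2,0,0,0,0],[2,0,-0.4,0,0,0,0]])

```text
clock: 7.75
position: [0.4763, -0.0511, 0.1519]
tool_rot: [-3.141, -0.0, 3.077]
force: [-0.1, -0.5, -2.3]
grip_width: 0.0249
finger_force: 59.4
```

>>> servo_tool(plan=[[2,0,-0.2,0,0,0,0],[2,0,-0.4,0.02,0,0,0]])

```text
clock: 7.95
position: [0.4763, -0.0549, 0.1518]
tool_rot: [3.142, -0.0, 3.077]
force: [0.8, 5.1, -1.7]
grip_width: 0.0246
finger_force: 59.7
```

>>> servo_tool(plan=[[2,0,0.3,0,0,0,0],[2,0,0.5,0,0,0,0],[2,0,0.5,0.4,0,0,0],[2,0,0.5,0.7,0,0,0],[2,0,0.5,0.7,0,0,0]])

```text
clock: 8.45
position: [0.4763, -0.0498, 0.1444]
tool_rot: [-3.141, -0.001, 3.078]
force: [-0.4, -0.3, -2.4]
grip_width: 0.0245
finger_force: 59.5
```

>>> servo_tool(plan=[[2,0,0,0.3,0,0,0],[2,0,0,0.6,0,0,0],[2,0,0,0.6,0,0,0]])

```text
clock: 8.75
position: [0.4764, -0.0498, 0.1385]
tool_rot: [-3.142, -0.001, 3.077]
force: [-0.2, -0.1, -2.5]
grip_width: 0.0247
finger_force: 59.5
```

Dropping freely.

>>> servo_tool(plan=[[2,0,0,0.4,0,0,0],[2,0,0,0.8,0,0,0],[2,0,0,1.2,0,0,0],[2,0,0,1.4,0,0,0],[2,0,0,1.4,0,0,0]])

```text
clock: 9.25
position: [0.4765, -0.0498, 0.1246]
tool_rot: [-3.142, -0.001, 3.077]
force: [0.3, 0.2, -1.6]
grip_width: 0.0243
finger_force: 59.5
```

>>> servo_tool(plan=[[2,0,0,0.1,0,0,0],[2,0,0,0.2,0,0,0],[2,0,0,0.2,0,0,0]])

```text
clock: 9.55
position: [0.4768, -0.0498, 0.1234]
tool_rot: [3.141, 0.0, 3.077]
force: [-3.3, -0.5, 6.7]
grip_width: 0.0248
finger_force: 61.0
```

The collar has seated: contact came 30 mm below the bar's face. Releasing.

>>> servo_tool(plan=[[2,0,0,0.05,0,0,0],[3.2,0,0,0,0,0,0],[4.5,0,0,0,0,0,0],[6,0,0,0,0,0,0],[6,0,0,0,0,0,0],[6,0,0,0,0,0,0],[6,0,0,0,0,0,0],[6,0,0,0,0,0,0]])

```text
clock: 10.35
position: [0.4766, -0.0498, 0.1229]
tool_rot: [-3.142, -0.0, 3.077]
force: [-0.7, -0.6, 0.4]
grip_width: 0.0604
finger_force: 0.0
```

>>> servo_tool(plan=[[6,0,0,-1,0,0,0],[6,0,0,-3,0,0,0],[6,0,0,-6,0,0,0],[6,0,0,-9,0,0,0],[6,0,0,-12,0,0,0],[6,0,0,-14,0,0,0],[6,0,0,-15,0,0,0],[6,0,0,-15,0,0,0],[6,0,0,-15,0,0,0]])

```text
clock: 11.25
position: [0.4763, -0.0498, 0.2722]
tool_rot: [-3.141, -0.001, 3.078]
force: [-0.6, -0.7, -1.2]
grip_width: 0.0603
finger_force: 0.0
```

```bash
python3 - <<'E'
from workcell import bot
from h import *
s=bot.observe();print(s["position"],s["force"],s["clock"])
d={n:bot.grab_frame(n) for n in("scene","wrist")}
S=d["scene"];print(proj(S,np.array([.4768,-.0498,.17])),proj(S,np.array([.4768,-.0498,.104])))
a=cv2.resize(S["frame"][180:300,220:350],None,fx=4,fy=4)
b=cv2.resize(d["wrist"]["frame"],None,fx=.43,fy=.43)
im=np.zeros((480,800,3),np.uint8);im[:,:520]=a;im[:b.shape[0],521:521+b.shape[1]]=b;cv2.imwrite("pics/e1.png",im)
E
```

```text
[ 0.47626063 -0.04979825  0.27224735] [-0.56807524 -0.7144088  -1.18754298] 11.25
[286.00171219 216.3541758 ] [287.13694287 234.40763201]
```

View pics/e1.png

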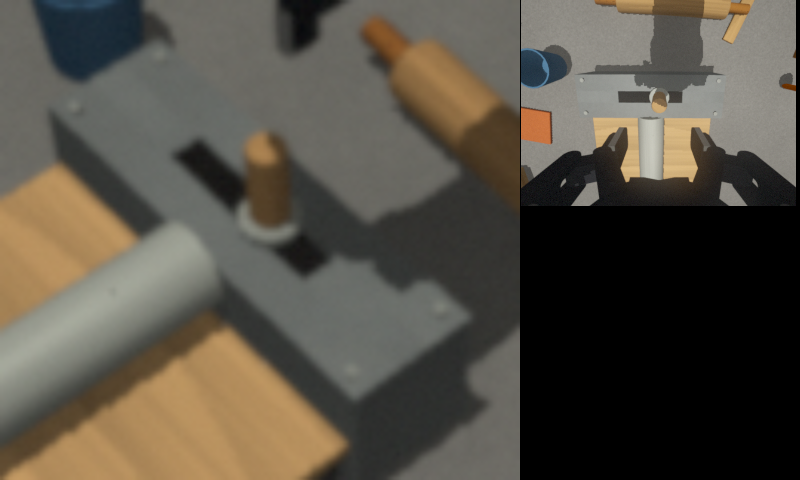

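The rod stands upright with its collar flat on the guard, at about (268,220) in the crop. The gripper is clear of it.

```bash
python3 -c "
from workcell import bot
print(bot.job_done())"
```

```text
the job is handed in; nothing more can be done
None
```

The lock rod stands upright in the drive bar's hole with its collar seated on the guard, released; the job was handed in at about 11 s on the robot's clock, and no verdict came back.

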